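Fit the upper burr carrier into an espresso grinder and hold it down on its springs

ROBOT

A 6-joint arm with a two-finger parallel gripper is mounted at the origin on the work surface. World frame = base frame: x ahead of the robot, y to its left, z up, the work surface at z = 0. Lengths are in m, angles in rad, forces in N, time in s.
With the tool pointing down it reaches from about 0.325 to 0.9 m from the base axis. Payload 3.5 kg.
Tool frame: the origin (TCP) lies on the centre line of the jaws, within the pads' length; the fingertips stand 19 mm ahead of it and the grasp point (between the pads) is the TCP (ctrl.tip_reach is the distance from the TCP to the fingertips, in m); z points along the fingers, y is the direction in which the jaws open and shut (so a half turn about z gives the same grasp; the last joint's range is limited). The gripper opens to 85 mm and grips with 20 to 120 N. Pads are 22 mm wide; open, the fingers measure 114 mm over their backs; the gripper's body (76 mm by 85 mm) begins 54 mm behind the grasp point. The pads swing forward as they close: fully open they stand 13 mm farther back than shut.
Start: joints at [-1.298, 0.276, -0.026, 1.268, 0, 1.467], TCP at [0.229, -0.581, 0.25] pointing down, gripper open.
Joint ranges: [-3.12, 3.12], [-0.85, 1.88], [-1.08, 1.24], [-1.95, 2.15], [-1.57, 1.53], [-3.14, 3.14]. Speed limits (rad/s): [2.57, 2.57, 3.14, 3.14, 3.14, 3.14].

INTERFACE

Orientations are given as a unit quaternion [x, y, z, w].
In Python, from plant import ctrl, move_gripper, kin, monitor, grab_frame, camera_params, hand_in, spot_in, regions_of, tip_of gives the robot as it stands. The module is installed in compiled form; this text tells all that it offers. Calls block until the motion is done:
- ctrl.move_to(position, orientation): joint-space move of the TCP to a pose.
- ctrl.line_to(position, rot=None, speed=0.15, contact_N=None): straight line of the TCP; rot=None keeps the orientation; speed is the mean speed in m/s. With contact_N (N) it stops when the force on the tool has changed by that much, and returns True; else False.
- ctrl.movej(angles): joint-space move.
- move_gripper(opening, grip_force=None): finger opening in m; grip_force is the grip in N (None keeps the last); returns when the fingers have stopped.
- ctrl.hold(seconds).
- kin.solve_ik(position, orientation): joint angles nearest the present ones, or None.
- monitor.sense(): the state.
- grab_frame(name): name is "scene" or "top" or "wrist"; returns (picture, depth): 400x640x3 uint8, red, green, blue; 400x640 float32, m along the optical axis (not along the pixel's ray), 0 where there is no reading.
- camera_params(name): a dict with "intrinsics" (3x3 intrinsics, pixels), "R" (3x3) and "t" (3): a world point X has camera coordinates R X + t. Camera axes: x right, y down, z forward; pixel columns grow to the right and rows downward; lengths in m; the calibration is good to about 2 mm. The wrist camera is an equidistant fisheye: a pixel r from the principal point sees the ray r / f radians off the axis. A picture is of the moment at which its call begins: read the wrist's pose just before it. camera_params takes no time and is no camera call; for the wrist camera it gives the pose at the moment of the call.
A pose or a line that the arm cannot do raises ctrl.Unreachable and nothing moves.
- hand_in(): hands the job in, once; it reports no verdict.
Trained networks look in the newest picture that a camera, given by its name, has taken for a name from the list of things; names that differ only in an ending like _2 or _b are one class to them, and where a whole thing is asked for, a point or a joint stands for the part that bears it (a point fixed in the world has none). Each returns a list of dicts, best first, with "score" (0 to 1); they miss things now and then, are a little off and sometimes report something else, mostly with a low value. They report only what shows in the picture. A call takes as long as a camera call. They do not tell look-alikes from the thing itself.
- spot_in(camera, thing): "at" ([row, column] in pixels, amid what is visible of it).
- regions_of(camera, thing): "region" (400x640 bool, what is visible of it) and "at" ([row, column] in pixels, amid what is visible of it).
- tip_of(camera, thing): "at" ([row, column] in pixels: a listed point, or the origin of a listed thing).
The state is a dict: "t": time; "joint_pos": joint angles; "joint_vel": joint speeds; "tau": joint torques, N m; "tcp_pos": TCP position; "ee_rot": TCP orientation; "force": force on the tool from outside, world axes, zero at the start; "wrist_torque": the same for the moment, N m; "finger_gap": finger opening in m.
Only numpy, scipy, OpenCV 4.12 (cv2) and the standard library are available. Lean on these libraries where they do the work, as an engineer would, in place of code of your own. Each camera call takes 0.05 s, during which the arm holds its last target. There are 200 camera calls.

TASK

The espresso grinder has been cleaned and stands open: take the upper burr carrier off the parts tray by its black neck, turn it until its three lugs line up with the three keyways of the grinding chamber and slide it in without forcing it. Then press it down against the springs until its flange is fully home, flush with the chamber rim, and finish while still gripping it by the neck and pressing it down, so that I can put the retaining screws in. Leave everything else on the counter and tray where it stands.

Things in the scene. Friction and masses are not known exactly. Their poses are not given: they have to be found in the camera images.
- carrier_neck (a point): Centre of the upper burr carrier's black round neck (0.17 to 0.34 kg in all), half-way up the neck, on the carrier's axis; z along the axis, up. Neck 40 mm across, 40 mm tall: from the top of the aluminium flange 20 mm below this point to 20 mm above it. Flange 62 mm across, 12 mm thick; under it the steel burr, 49 mm across, 8 mm tall. Underside 40 mm below this point.
- carrier_lug (a point): Tip of one of the carrier's three equal round-nosed lugs, level with the flange top, 38 mm from the axis along carrier_neck's x; the other two are 120 deg to either side. Each lug is 10 mm wide and as thick as the flange (12 mm). The lower edges of flange and lugs are chamfered 2 mm.
- carrier: The same upper burr carrier; origin at the centre of its underside, 40 mm below carrier_neck, same axes.
- chamber (a point): Centre of the mouth of the open grinding chamber on top of the red grinder, level with its aluminium rim, 205 mm above the counter; z up. Collar 96 mm across, round bore 64.6 mm, floor 12 mm below the rim with a hole for the burr. Fully home the carrier's flange rests on this floor, flush with the rim, and carrier_neck is 20 mm above this point.
- keyway (a point): Outer end of one of the chamber's three equal keyways, at rim height, 40 mm from the axis along chamber's x; the other two are 120 deg to either side, so the carrier fits at any of three angles. Each is 13 mm wide, its floor 12 mm below the rim.
- spring_pin (a point): Top of the sprung brass pin in that keyway (one in each keyway), 5 mm above its floor, 7 mm below the rim. The lugs meet the pins there; the three springs together push up with about 5 N at first and about 12 N when the carrier is fully home. Let go, the carrier rises about 5 mm. This point stays with the grinder and does not follow the pin.
- grinder: The red espresso grinder, 126 mm wide, 240 mm from front to back, fixed to the counter; origin on the counter under the chamber's axis, front (outlet, fork) along its -x. Same axes as chamber. Nothing of it stands higher than the chamber rim.
- parts_tray: Dark steel tray, 260 x 160 x 22 mm, fixed to the counter, floor 4 mm thick; origin under its centre, long side along its x. It is on one side of the grinder and the tamping mat on the other. The carrier starts upright on it, towards the tray's -x end.
- screw_dish: White dish with the retaining thumbscrews, 52 mm across, 16 mm high, on the tray's +x end; leave it.
- grinder_brush: Brush 170 mm long lying across the counter between the robot and the grinder; origin at its middle; leave it.
- portafilter: Steel portafilter, basket 70 mm across and 32 mm high with the origin under it, black handle out to 180 mm along its -x, on the black tamping mat; leave it.
- tamper: Tamper with wooden handle, 58 mm across, 90 mm high, standing on the tamping mat; origin under its centre; leave it.
- hopper: Clear bean hopper standing upside down behind the grinder, 120 mm across, 130 mm high; origin under its centre; leave it.
- milk_pitcher: Steel milk pitcher with handle, 84 mm across, 100 mm high, behind the grinder; leave it.
- cup: White cup with handle, 90 mm across, 65 mm high, behind the grinder; leave it.
Mind the look-alikes: they are no part of the job. Leave any orange look-alike of the carrier alone.

How it is judged:
On the way, in this order (a step that is already met when the one before it is completed fails the run):
1. the carrier is lifted clear of the tray, held by the neck (height (world z) of carrier above 0.06 m and contact force between the fingers and carrier above 3 N and distance between the grasp point and carrier_neck below 0.035 m), for 0.2 s.
2. held by the neck, the carrier is upright with its lugs at least 4 mm down in the keyways (z of carrier_neck in the frame of chamber below 0.028 m and horizontal distance between carrier_neck and chamber below 0.004 m and angle between carrier_neck's own z axis and vertical below 0.09 rad and contact force between the fingers and carrier above 3 N and distance between the grasp point and carrier_neck below 0.035 m), for 0.1 s.
At the end, for the whole second after the job is handed in: The carrier sits in the chamber, coaxial within 3 mm, upright within 3 deg, its flange top flush with the rim (within 1.6 mm above it) against the springs, at rest, and the fingers still grip its neck (grasp point within 35 mm of the neck's centre, contact force over 3 N) (z of carrier_neck in the frame of chamber between 0.017 and 0.0216 m and horizontal distance between carrier_neck and chamber below 0.003 m and angle between carrier_neck's own z axis and vertical below 0.05 rad and linear speed of carrier below 0.02 m/s and contact force between the fingers and carrier above 3 N and distance between the grasp point and carrier_neck below 0.035 m); the arm keeps its last pose, push and grip.
It fails at once if the carrier is rammed into the grinder (more than 60 N between them) (contact force between carrier and grinder above 60 N).
It fails at once if something else on the counter or tray is moved by more than 30 mm (distance of any of screw_dish, grinder_brush, portafilter, tamper, hopper, milk_pitcher, cup from where it was at the start of the episode above 0.03 m).
It also fails if it takes over 45 s, if anything falls off the work surface, if the arm or the gripper's body presses on something with over 40 N, if the wrist force passes 120 N, or if a joint passes its speed limit or range.

## Working session

There is one attempt and no reset: what is moved stays moved. The work goes in short steps, each a Python script; the robot and the scene stay as the last script left them, time stands still between calls to the robot, and variables do not carry over. Pictures are saved under pics/ and viewed, about 8 in all and at most 12, crops included, and the job is handed in when it is done.

```bash
mkdir -p pics
cat > h.py <<'E'
import numpy as np, cv2
from plant import *
from scipy.spatial.transform import Rotation as Rn
def ray(cam,px,p=None):
    p=p or camera_params(cam);K=np.array(p["intrinsics"]);R=np.array(p["R"]);t=np.array(p["t"])
    x=(px[1]-K[0,2])/K[0,0];y=(px[0]-K[1,2])/K[1,1]
    if cam=="wrist":
        r=np.hypot(x,y);s=np.sin(r)/r if r>1e-9 else 1;d=np.array([x*s,y*s,np.cos(r)])
    else: d=np.array([x,y,1.])
    return -R.T@t, R.T@d
def at_z(cam,px,z,p=None):
    o,d=ray(cam,px,p);return o+d*(z-o[2])/d[2]
def save(n,im,s=1):
    cv2.imwrite("pics/"+n,cv2.resize(im[:,:,::-1],None,fx=s,fy=s,interpolation=cv2.INTER_CUBIC))
E
python3 - <<'E'
from h import *
im={}
for c in("scene","top"):
    im[c],d=grab_frame(c); np.savez("/tmp/%s.npz"%c,im=im[c],d=d)
    p=camera_params(c);print(c,np.round(-np.array(p["R"]).T@p["t"],3),np.round(p["intrinsics"],1).tolist())
save("scene.png",im["scene"]);save("top.png",im["top"])
for n,z in(("carrier_neck",.064),("carrier_lug",.044),("chamber",.205),("keyway",.205),("parts_tray",0),("grinder",0)):
  for c in("top","scene"):
    for r in tip_of(c,n)[:4]: print(n,c,round(r["score"],2),np.round(r["at"],1),at_z(c,r["at"],z).round(4))
print(monitor.sense()["t"])
E
```

```text
scene [ 1.253 -0.633  1.273] [[514.5, 0.0, 315.9], [0.0, 514.5, 200.1], [0.0, 0.0, 1.0]]
top [ 0.224 -0.091  1.818] [[518.2, 0.0, 316.4], [0.0, 518.2, 202.6], [0.0, 0.0, 1.0]]
carrier_neck top 0.84 [246.2 383.5] [ 0.4362 -0.312   0.064 ]
carrier_neck top 0.82 [237.3 330.7] [ 0.4635 -0.1323  0.064 ]
carrier_neck top 0.72 [257.7 440. ] [ 0.4006 -0.5026  0.064 ]
carrier_neck top 0.55 [274.4 331.8] [ 0.338  -0.1376  0.064 ]
carrier_neck scene 0.86 [215.7 284.7] [ 0.501  -0.1505  0.064 ]
carrier_neck scene 0.65 [234.1 227.7] [ 0.4483 -0.3141  0.064 ]
carrier_neck scene 0.56 [266.  160.6] [ 0.4186 -0.5125  0.064 ]
carrier_neck scene 0.53 [188.3 257.9] [ 0.3664 -0.1503  0.064 ]
carrier_lug top 0.8 [253.9 374.1] [ 0.4116 -0.2821  0.044 ]
carrier_lug top 0.78 [230.6 341.1] [ 0.4902 -0.1684  0.044 ]
carrier_lug top 0.7 [255.8 451.5] [ 0.4098 -0.5468  0.044 ]
carrier_lug top 0.65 [156.1 352.1] [ 0.7587 -0.2053  0.044 ]
carrier_lug scene 0.75 [227.9 234.5] [ 0.4294 -0.2815  0.044 ]
carrier_lug scene 0.75 [279.2 151.8] [ 0.4262 -0.5494  0.044 ]
carrier_lug scene 0.73 [179.8 254.9] [ 0.3175 -0.1295  0.044 ]
carrier_lug scene 0.65 [226.  278.8] [ 0.5071 -0.1784  0.044 ]
chamber top 0.75 [191.1 278.9] [0.5898 0.0382 0.205 ]
chamber scene 0.81 [164.3 348.6] [0.5621 0.0371 0.205 ]
keyway top 0.72 [185.  283.6] [0.6101 0.0238 0.205 ]
keyway scene 0.98 [172.6 357. ] [0.5998 0.0343 0.205 ]
parts_tray top 0.61 [239.8 381.4] [ 0.4665 -0.3128  0.    ]
parts_tray scene 0.9 [250.5 232.8] [ 0.4638 -0.3179  0.    ]
parts_tray scene 0.58 [164.9 350.5] [0.4355 0.1687 0.    ]
grinder top 0.75 [208.7 281. ] [0.572 0.045 0.   ]
grinder top 0.58 [154.4 352.9] [ 0.7785 -0.2111  0.    ]
grinder scene 0.68 [210.8 346.7] [0.5694 0.033  0.    ]
0.7
```

View pics/top.png

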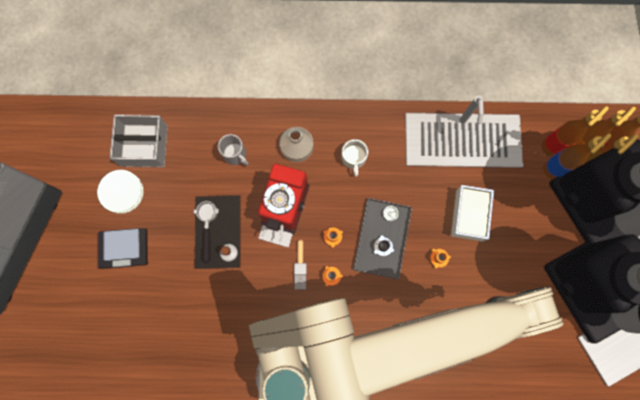

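View pics/scene.png

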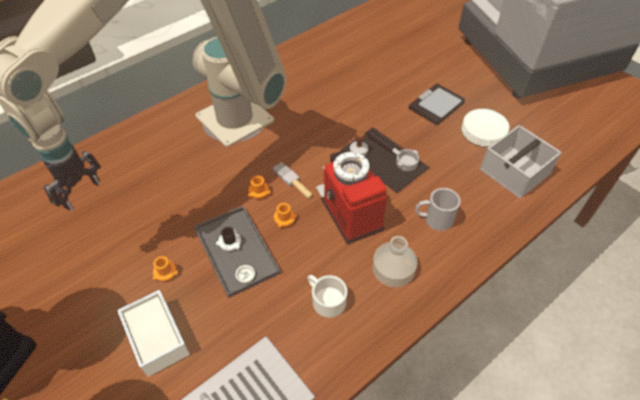

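Candidates in the top picture: the silver carrier with the black neck on the tray at (246,383), and orange look-alikes at (237,331), (274,332) and (258,440). I choose the one at (246,383), which matches the description (aluminium flange, black neck, on the tray). Next I check it and the chamber from close up with the wrist camera.

Run:
```python
from h import *
s=monitor.sense();q0=s["ee_rot"];print(np.round(q0,3), Rn.from_quat(q0).as_matrix().round(2).tolist())
def look(tag,pos,things):
    ctrl.move_to(pos,q0); ctrl.hold(.3)
    p=camera_params("wrist");im,d=grab_frame("wrist");s=monitor.sense()
    np.savez("/tmp/%s.npz"%tag,im=im,d=d,K=p["intrinsics"],R=p["R"],t=p["t"])
    print(tag,"tcp",np.round(s["tcp_pos"],3),"cam",np.round(-np.array(p["R"]).T@p["t"],3),"t",s["t"])
    for n,z in things:
        for r in tip_of("wrist",n)[:4]: print(n,round(r["score"],2),np.round(r["at"],1),at_z("wrist",r["at"],z,p).round(4))
    return im
a=look("w_car",[.44,-.313,.27],(("carrier_neck",.064),("carrier_lug",.044)))
b=look("w_cha",[.54,.037,.38],(("chamber",.205),("keyway",.205),("spring_pin",.198)))
save("w.png",np.vstack([a,b]),.75)
print(np.round(camera_params("wrist")["intrinsics"],1).tolist())
```

```text
[0.982 0.187 0.    0.   ] [[0.93, 0.37, 0.0], [0.37, -0.93, -0.0], [0.0, 0.0, -1.0]]
w_car tcp [ 0.44  -0.314  0.27 ] cam [ 0.519 -0.283  0.394] t 2.3417
carrier_neck 0.83 [ 92.3 187.4] [ 0.4772 -0.1404  0.064 ]
carrier_neck 0.8 [170.1 318. ] [ 0.4446 -0.3089  0.064 ]
carrier_neck 0.67 [246.5 445.2] [ 0.4132 -0.4945  0.064 ]
carrier_neck 0.67 [195.6 167.3] [ 0.3503 -0.1476  0.064 ]
carrier_lug 0.94 [176.4 287.1] [ 0.42   -0.2795  0.044 ]
carrier_lug 0.94 [ 90.5 222.3] [ 0.4893 -0.1736  0.044 ]
carrier_lug 0.73 [240.4 460.3] [ 0.4224 -0.5244  0.044 ]
carrier_lug 0.65 [206.3 150.6] [ 0.3155 -0.1175  0.044 ]
w_cha tcp [0.54  0.036 0.38 ] cam [0.619 0.067 0.504] t 4.2083
chamber 0.95 [159.2 321.6] [0.5634 0.0443 0.205 ]
keyway 0.64 [123.7 352.1] [0.607  0.0298 0.205 ]
keyway 0.26 [271.6 469.9] [ 0.504  -0.1768  0.205 ]
[[309.7, 0.0, 320.4], [0.0, 309.7, 200.5], [0.0, 0.0, 1.0]]
```

View pics/w.png

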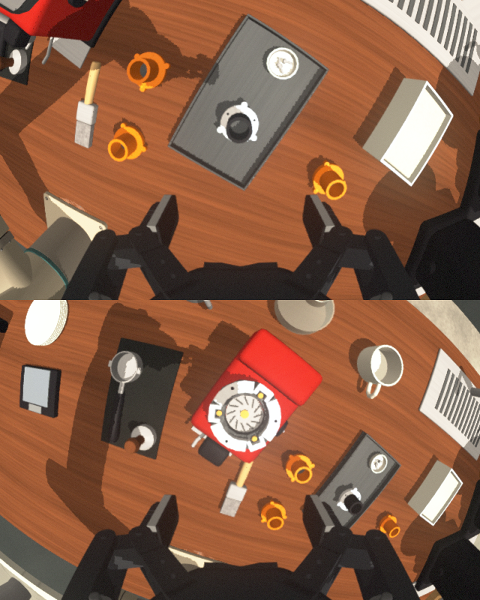

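The top half of the wrist picture confirms the silver carrier with black neck on the tray at about (162,318) full-res. The bottom half shows the chamber at (159,322) with three brass pins. I now take close-ups with the camera straight above each one, using the same relative geometry and the planned grasp and place yaws, so that calibration bias cancels.

```bash
cat >> h.py <<'E'
def quat(deg): # tool down, tool x at deg
    c,s=np.cos(np.radians(deg)),np.sin(np.radians(deg))
    return Rn.from_matrix(np.array([[c,s,0],[s,-c,0],[0,0,-1]])).as_quat()
def ortho(im,p,c,z,half=.06,mm=.2e-3):
    n=int(2*half/mm);g=(np.arange(n)-n/2+.5)*mm
    X=np.stack([np.broadcast_to(c[0]-g[:,None]*-1,(n,n)),np.broadcast_to(c[1]+g[None,:],(n,n)),np.full((n,n),z)],-1) # row=+x, col=+y
    C=X@np.array(p["R"]).T+np.array(p["t"]);K=np.array(p["intrinsics"])
    rr=np.hypot(C[...,0],C[...,1]);th=np.arctan2(rr,C[...,2]);f=th/np.maximum(rr,1e-9)
    u=K[0,0]*C[...,0]*f+K[0,2];v=K[1,1]*C[...,1]*f+K[1,2]
    return cv2.remap(im,u.astype(np.float32),v.astype(np.float32),cv2.INTER_CUBIC)
def above(c,z,yaw,dz):
    """TCP position so that the wrist camera is dz above (c,z)"""
    a=np.radians(yaw);return [c[0]-.085*np.cos(a),c[1]-.085*np.sin(a),z+dz-.124]
E
python3 - <<'E'
from h import *
def look(tag,c,z,yaw,things):
    for k in range(1):
        ctrl.move_to(above(c,z,yaw,.20),quat(yaw)); ctrl.hold(.3)
    p=camera_params("wrist");im,d=grab_frame("wrist");s=monitor.sense()
    np.savez("/tmp/%s.npz"%tag,im=im,d=d,intrinsics=p["intrinsics"],R=p["R"],t=p["t"])
    print(tag,"tcp",np.round(s["tcp_pos"],4),"j",np.round(s["joint_pos"],2),"cam",np.round(-np.array(p["R"]).T@p["t"],4),"t",s["t"])
    for n,zz in things:
        for r in tip_of("wrist",n)[:4]: print(n,round(r["score"],2),np.round(r["at"],1),at_z("wrist",r["at"],zz,p).round(4))
    return ortho(im,p,c,z)
b=look("cha",[.565,.042],.205,-6.4,(("chamber",.205),("keyway",.205),("spring_pin",.198)))
ctrl.line_to(np.array(monitor.sense()["tcp_pos"])+[0,0,.08])
a=look("car",[.4446,-.3089],.044,21.6,(("carrier_neck",.064),("carrier_lug",.044)))
save("ortho.png",np.hstack([a,b]),.66)
E
```

```text
cha tcp [0.4805 0.0515 0.281 ] j [-0.03  0.01 -0.27  1.29 -0.   -3.06] cam [0.565  0.0421 0.4054] t 9.45
chamber 0.85 [ 95.  320.5] [0.5667 0.0421 0.205 ]
keyway 0.78 [ 32.8 334.2] [0.6064 0.0289 0.205 ]
keyway 0.61 [ 44.5 328.7] [0.599  0.0333 0.205 ]
keyway 0.61 [147.7 548.4] [ 0.5202 -0.1348  0.205 ]
spring_pin 0.57 [ 40.9 329.4] [0.6026 0.0322 0.198 ]
car tcp [ 0.3656 -0.3402  0.12  ] j [-0.88  0.16 -0.46  0.94 -0.    1.89] cam [ 0.4447 -0.309   0.2444] t 14.7167
carrier_neck 0.9 [243.5 517.4] [ 0.4099 -0.4844  0.064 ]
carrier_neck 0.86 [102.  323.5] [ 0.443  -0.3115  0.064 ]
carrier_neck 0.58 [164.   79.8] [ 0.3476 -0.1542  0.064 ]
carrier_lug 0.94 [119.  268.9] [ 0.4201 -0.2828  0.044 ]
carrier_lug 0.71 [239.  531.4] [ 0.4148 -0.5167  0.044 ]
carrier_lug 0.64 [184.3  75.7] [ 0.3171 -0.1341  0.044 ]
```

View pics/ortho.png

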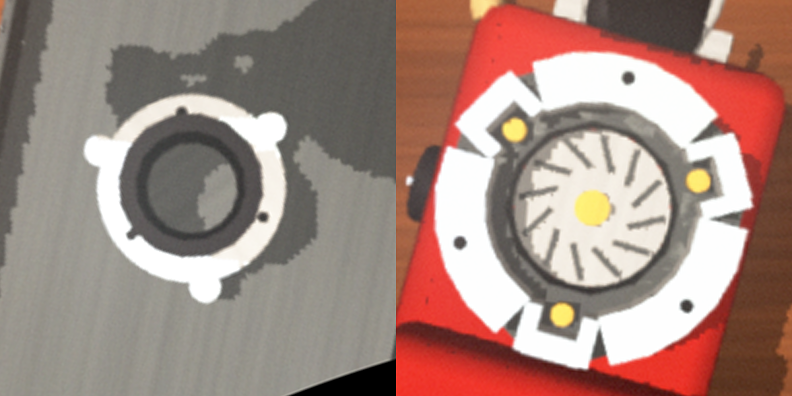

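The carrier's three lugs and the chamber's three keyways with pins are clear. I fit both outlines on the stored orthophotos, working out sub-mm centres and angles.

```bash
cat >> h.py <<'E'
from scipy.optimize import minimize
def sdf(kind,x,y,th):
    r=np.hypot(x,y);d=r-(.031 if kind=="car" else .0323)
    for k in range(3):
        a=th+k*2*np.pi/3;u=x*np.cos(a)+y*np.sin(a);v=-x*np.sin(a)+y*np.cos(a)
        if kind=="car": e=np.hypot(u-np.clip(u,0,.033),v)-.005
        else:
            qx=np.abs(u-.02)-.02;qy=np.abs(v)-.0065
            e=np.hypot(np.maximum(qx,0),np.maximum(qy,0))+np.minimum(np.maximum(qx,qy),0)
        d=np.minimum(d,e)
    return d
def fit(kind,im,p,c0,z,deg0):
    o=cv2.GaussianBlur(cv2.cvtColor(ortho(im,p,c0,z),cv2.COLOR_RGB2GRAY),(0,0),2).astype(float)
    n=len(o);g=(np.arange(n)-n/2+.5)*.2e-3;X,Y=np.meshgrid(g,g,indexing="ij");sg=-1 if kind=="car" else 1
    def cost(v):
        d=sdf(kind,X-v[0]*1e-3,Y-v[1]*1e-3,np.radians(v[2]))
        w=np.sign(d)*np.exp(-(d/.0012)**2);w[d>0]/=w[d>0].sum();w[d<0]/=-w[d<0].sum()
        return -sg*(w*o).sum()
    best=min((minimize(cost,[a,b,t],method="Nelder-Mead",options=dict(initial_simplex=np.array([[a,b,t],[a+2,b,t],[a,b+2,t],[a,b,t+4]])) ) for a in(-2,2) for b in(-2,2) for t in(deg0-6,deg0+6)),key=lambda r:r.fun)
    v=best.x;ov=cv2.cvtColor(np.clip(o,0,255).astype(np.uint8),cv2.COLOR_GRAY2RGB)
    ov[np.abs(sdf(kind,X-v[0]*1e-3,Y-v[1]*1e-3,np.radians(v[2])))<.0003]=(255,0,0)
    return np.array(c0)+v[:2]*1e-3,v[2],-best.fun,ov
E
python3 - <<'E'
from h import *
D={k:dict(np.load("/tmp/%s.npz"%k)) for k in("car","cha")}
a=fit("car",D["car"]["im"],D["car"],[.4425,-.3106],.044,10);b=fit("cha",D["cha"]["im"],D["cha"],[.565,.042],.205,-17)
for r in(a,b):print(r[:3])
save("fit.png",np.hstack([a[3],b[3]]),.66)
for y in (51.6,45):
  for c,q in(([.4425,-.3106,.07],y),([.565,.042,.23],y+b[1]-a[1])): print(kin.solve_ik(c,quat(q)))
w=dict(np.load("/tmp/w_car.npz"));w["intrinsics"]=w["K"];print(fit("car",w["im"],w,[.4425,-.3106],.044,10)[:3])
w=dict(np.load("/tmp/w_cha.npz"));w["intrinsics"]=w["K"];print(fit("cha",w["im"],w,[.565,.042],.205,-17)[:3])
d=D["car"]["d"];print(D["cha"]["d"][60:64,318:322])
E
```

```text
(array([ 0.44303453, -0.31357756]), np.float64(6.515553237926525), np.float64(32.690189726105885))
(array([0.56829116, 0.04129064]), np.float64(-15.615017962943892), np.float64(75.10722816836964))
[-0.73160456  0.29089955 -0.42420556  0.85569122  0.          1.5093982 ]
[-0.03989273  0.18507953 -0.18569537  1.20002142  0.          2.58736136]
[-0.73160456  0.29089955 -0.42420556  0.85569122  0.          1.62458993]
[-0.03989273  0.18507953 -0.18569537  1.20002142  0.          2.70255309]
(array([ 0.4446175 , -0.30931105]), np.float64(7.626481737110227), np.float64(39.810090273997986))
(array([0.56824585, 0.04153648]), np.float64(-15.52557007732116), np.float64(60.890581026293404))
[[0.20170358 0.20365392 0.2042701  0.20246784]
 [0.20320934 0.20279516 0.20265947 0.20280068]
 [0.20236158 0.2033705  0.20228809 0.20246615]
 [0.20269832 0.20263962 0.20306252 0.20481873]]
```

View pics/fit.png

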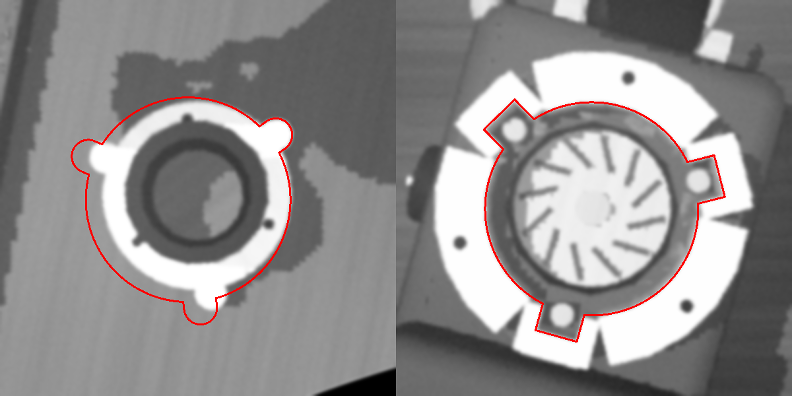

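The chamber fit is excellent. The carrier outline comes out too large because I used the wrong plane height: the flange top is at 4+20 = 24 mm and the neck centre at 44 mm. Correcting that and re-fitting.

Run:
```python
from h import *
w=dict(np.load("/tmp/car.npz"));a=fit("car",w["im"],w,[.442,-.310],.024,10);print(a[:3]);save("fit2.png",a[3],.5)
w=dict(np.load("/tmp/w_car.npz"));w["intrinsics"]=w["K"];print(fit("car",w["im"],w,[.442,-.310],.024,10)[:3])
```

```text
(array([ 0.4415111 , -0.31091373]), np.float64(7.851409013451764), np.float64(71.70189398013284))
(array([ 0.44170033, -0.31075941]), np.float64(7.525571438252555), np.float64(47.04363453039332))
```

View pics/fit2.png

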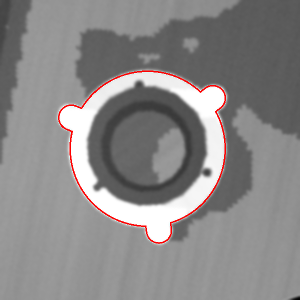

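Run:
```python
from h import *
g=[.4416,-.3108]
ctrl.move_to([*g,.13],quat(45)); ctrl.line_to([*g,.050],speed=.1)
move_gripper(.03,70);ctrl.hold(.2)
s=monitor.sense();print("gap",s["finger_gap"],np.round(s["force"],1),s["tcp_pos"])
ctrl.line_to([*g,.13],speed=.12);ctrl.hold(.3);s=monitor.sense();print("gap",s["finger_gap"],np.round(s["force"],1),np.round(s["tcp_pos"],4),s["t"])
ctrl.move_to([*g,.33],quat(45))
yaw=45-15.6-7.7
ctrl.move_to([.5683,.0413,.29],quat(yaw));ctrl.hold(.3)
p=camera_params("wrist");im,d=grab_frame("wrist");s=monitor.sense();np.savez("/tmp/hand.npz",im=im,**p)
print(np.round(s["tcp_pos"],4),s["t"],np.round(s["force"],1))
c=np.array(s["tcp_pos"]);z=c[2]-.026
o=ortho(im,p,c[:2],z)
r=fit("car",im,p,c[:2],z,-15.6);print(r[:3])
save("hand.png",np.hstack([o,r[3]]),.6)
```

```text
gap 0.03837340616550177 [0.3 0.4 6.2] [ 0.44218062 -0.31126103  0.05074736]
gap 0.03826871816732076 [ 0.1 -0.5 -1.9] [ 0.4412 -0.3105  0.1293] 18.0
[0.5684 0.0407 0.2901] 20.575 [-0.5  0.4 -2. ]
(array([0.56808631, 0.04033586]), np.float64(-15.991969507653835), np.float64(21.335140000182754))
```

View pics/hand.png

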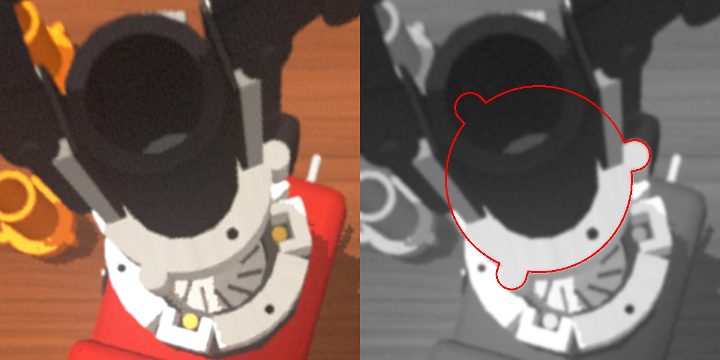

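The carrier is held upright. The in-hand fit puts it at (0.5681, 0.0403), −16.0°, against the chamber at (0.5683, 0.0413), −15.6°. I correct by about 1 mm and 0.4°, then descend slowly with contact sensing.

Run:
```python
from h import *
q=quat(22.0);xy=[.5685,.0422]
ctrl.line_to([*xy,.29],rot=q,speed=.05);ctrl.line_to([*xy,.250],speed=.06);ctrl.hold(.2)
s=monitor.sense();print(np.round(s["tcp_pos"],4),np.round(s["force"],1),s["t"])
for z,cn in((.242,5),(.237,5),(.233,8)):
    h=ctrl.line_to([*xy,z],speed=.015,contact_N=cn);s=monitor.sense()
    print(z,h,np.round(s["tcp_pos"],4),np.round(s["force"],1),np.round(s["wrist_torque"],2),s["t"])
    if h: break
```

```text
[0.5689 0.0422 0.2506] [ 0.3  0.2 -1.4] 21.8417
0.242 False [0.5685 0.0422 0.2419] [ 0.1 -0.7 -2.5] [-0.02 -0.    0.04] 22.525
0.237 False [0.5684 0.0422 0.2369] [-0.1 -0.1 -2.5] [ 0.01 -0.03  0.  ] 23.0083
0.233 True [0.5685 0.0422 0.2342] [-1.2 -0.3  5.2] [0.02 0.31 0.03] 23.3417
```

Contact came at the height where the pins should be (springs about 5–8 N), so the lugs are in the keyways. Next I press on in small steps until the force rises past the springs.

Run:
```python
from h import *
xy=[.5685,.0422]
z=.2335
while z>.226:
    ctrl.line_to([*xy,z],speed=.015);ctrl.hold(.1);s=monitor.sense()
    print(round(z,4),np.round(s["tcp_pos"],4),np.round(s["force"],1),np.round(s["wrist_torque"],2),round(s["t"],2))
    if s["force"][2]>18: break
    z-=.0007
p=camera_params("wrist");im,d=grab_frame("wrist");s=monitor.sense();np.savez("/tmp/home.npz",im=im,d=d,**p)
print(s["finger_gap"],s["t"]);save("home.png",im[80:400,120:520],1.7)
```

```text
0.2335 [0.5689 0.0422 0.2348] [-1.8  0.3  5.2] [-0.    0.49 -0.01] 23.69
0.2328 [0.5689 0.0422 0.2343] [-3.   0.1  5.6] [ 0.03  0.62 -0.02] 24.04
0.2321 [0.5689 0.0422 0.2338] [-2.2  1.4  6.4] [0.   0.63 0.06] 24.39
0.2314 [0.5689 0.0422 0.2333] [-3.5 -0.2  6.6] [0.02 0.69 0.03] 24.74
0.2307 [0.5689 0.0422 0.2327] [-3.6 -0.5  7.7] [ 0.02  0.86 -0.03] 25.09
0.23 [0.5689 0.0422 0.2322] [-4.1 -0.3  8.1] [-0.02  0.85 -0.03] 25.44
0.2293 [0.5689 0.0422 0.2319] [-4.3  0.6 10.2] [ 0.02  0.94 -0.02] 25.79
0.2286 [0.5689 0.0422 0.2318] [-6.2 -0.2 13.5] [0.02 1.23 0.  ] 26.14
0.2279 [0.5689 0.0422 0.2318] [-5.8 -0.6 16. ] [0.01 1.43 0.  ] 26.49
0.2272 [0.5688 0.0422 0.2317] [-7.7  0.1 18.6] [ 0.02  1.65 -0.02] 26.84
0.038259624850835255 26.8917
```

View pics/home.png

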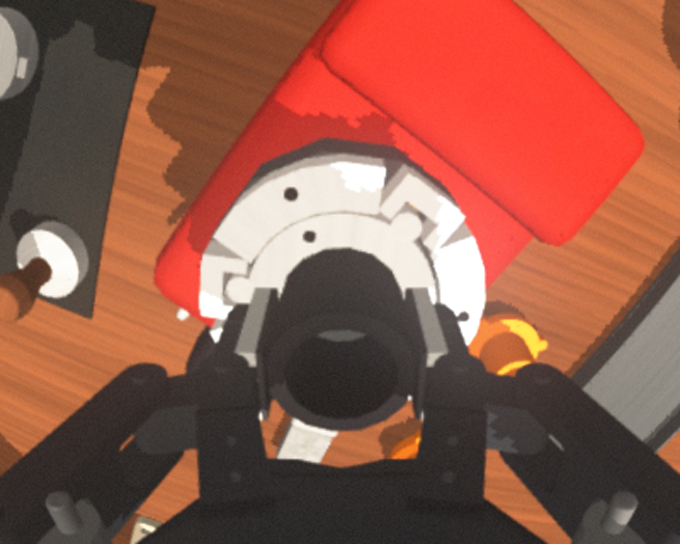

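The picture shows the flange level with the rim and the two visible lugs in their keyways at about (225,410) and (287,238) in the crop. The hard stop came at TCP z = 0.2318. The prediction from the grasp offset was 0.2317. Next I check that it is steady, then hand in.

Run:
```python
from h import *
ctrl.hold(1.0);s=monitor.sense();print(np.round(s["tcp_pos"],4),np.round(s["force"],1),s["finger_gap"],s["t"])
print(hand_in())
```

```text
[0.5689 0.0422 0.2317] [-8.2 -0.5 18. ] 0.038866194997317124 27.8917
the job is handed in; nothing more can be done
None
```

I took the silver carrier with the black neck off the tray, gripping the neck at 70 N. I turned it about 23° to match the keyways, slid it into the chamber and pressed it home, and I handed in while still gripping and pressing. The job took about 28 s of the 45 s allowed, and I left the orange look-alikes alone.

**Last checks:**
- **Springs and floor:** the spring resistance rose steadily, then the carrier hit a hard stop at tool height 0.2318 m. I had predicted 0.2317 m for fully home.
- **Picture:** the flange looked flush with the rim, and the two lugs that were visible sat in their keyways. The third lug was hidden behind the gripper.
- **Steady hold:** over one second the pose held still, with about 18 N measured against the tool and the neck still gripped (gap 38.9 mm).

**Disagreements:**
- **Flange height:** I first took the flange to be 20 mm too high, which made the first outline fit wrong. I corrected it before the first grasp.
- **Sideways force:** about 8 N sideways remained at the end, so the carrier probably leans lightly against the bore wall. I did not measure its final tilt separately.

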